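# Slide the red stamp home in its storage track

## Robot

A 7-joint arm with a two-finger parallel gripper is mounted at the origin on the work surface. World frame = base frame: x ahead of the robot, y to its left, z up, the work surface at z = 0. Lengths are in m, angles in rad, forces in N, time in s.
With the tool pointing down it reaches from about 0.4 to 0.85 m from the base axis. Payload 4.5 kg.
Tool frame: the origin (TCP) lies at the very end of the fingers, on their centre line; the grasp point (between the pads) lies 19 mm behind it (r.pinch_z is the distance from the TCP to the grasp point, in m); z points along the fingers, y is the line along which they close (so a half turn about z gives the same grasp; the last joint's range is limited). The gripper opens to 88 mm and grips with 3 to 60 N. Pads are 18 mm wide; open, the fingers measure 123 mm over their backs; the gripper's body (75 mm by 187 mm) begins 45 mm behind the grasp point.
Start: joints at [1.285, 0.689, -0.195, 1.565, 0.157, 0.902, -0.215], TCP at [0.197, -0.593, 0.204] pointing down, gripper open.
Joint ranges: [-3.01, 3.01], [-0.46, 2.08], [-1.47, 1.51], [0.13, 2.56], [-1, 4.14], [0.04, 2.09], [-2.66, 2.66]. Speed limits (rad/s): [2.57, 2.57, 3.14, 3.14, 3.14, 3.14, 3.14].

## Interface

Orientations are given as a unit quaternion [x, y, z, w].
In Python, from plant import r, cams gives the robot as it stands.
- The arm moves only by the shell command python3 -m pendant 'ROWS' [FORCE]. ROWS is JSON, a list of rows, each a list of 3 entries, a list of its own where there are three numbers: the closure, from -1 (fully open) to 1 (shut), then the shift along the tool's x, y, z in mm, then the turn, a rotation vector about the tool's x, y, z in degrees. A call has 1 to 8 rows; each row shifts and turns the commanded pose from where the row before left it, along the tool's axes as they then stand; what a row does not reach is not made up. A row lasts 1/8 s, in which the tool goes at most 62.5 mm and 10.7 degrees, less where a joint would pass 70% of its speed; a pose out of reach is approached as far as the arm can. A call with a gripper value outside its range is refused whole. The fingers move at their own pace and stop on an object; FORCE is the grip in N (left out, the last holds). Time passes only in rows, so rows that do not move let the fingers close. It gives the time, the measured TCP pose, the force, the opening and the grip force at its end, in the units of the state.
- r.get_state(): the state, without advancing time (a new reading comes with each control period).
- cams.snapshot(name): name is "scene" or "top" or "wrist"; returns a dict with "img" (480x640x3 uint8, red, green, blue), "camera_matrix" (3x3 intrinsics, pixels), "camera_from_world" (4x4, takes a point from world to camera coordinates); the wrist camera has in their place "tool_from_camera" (4x4, takes a point from camera to tool coordinates, whose origin is the TCP and whose axes are the flange's). Camera axes: x right, y up, looking along -z (the intrinsics and any distortion apply to the point x, -y, -z); pixel columns grow to the right and rows downward; lengths in m; the calibration is good to about 2 mm. A picture is of the moment at which its call begins: read the wrist's pose just before it. There is no depth.
- r.finish_job(): hands the job in; it is judged then, once.
The state is a dict: "clock": time; "q": joint angles; "qd": joint speeds; "joint_torque": joint torques, N m; "tool_pos": TCP position; "eef_rot": TCP orientation; "contact_force": force on the tool from outside, world axes, zero at the start; "moment": the same for the moment, N m; "opening": opening from 0.0 (shut) to 1.0 (fully open); "finger_force": force on a finger pad.
Only numpy, scipy, OpenCV 4.12 (cv2) and the standard library are available. Lean on these libraries where they do the work, as an engineer would, in place of code of your own. Each camera call takes 0.05 s, during which the arm holds its last target. There are 200 camera calls.

## Task

Put the red-handled stamp away in the empty track with the red end block: bring its base in under the lips at the open end, then slide it along until it stands up against the red block, straight and upright, and let go. Leave the blue and green stamps where they are.

Things in the scene. Friction and masses are not known exactly. Their poses are not given: they have to be found in the camera images.
- stamp_red: Hand stamp, 98 mm tall, about 0.14 kg, standing on the table. Pale wood base 52 (x) by 48 (y) mm, 14 mm thick; dark round neck, 16 mm across, up to 42 mm; red upright handle bar 24 (x) by 20 (y) mm, from 42 to 98 mm height. Origin: centre of underside, z up. May go in the track either way round.
- track_red: Fixed aluminium track with red end block (38 mm high) and stripes. Length 160 mm (x), inside width 64, walls 6; no floor, the stamp slides on the table. Lips over both sides, underside 26, top 32 mm high, leave a 32 mm slot for the stamp's neck; its base goes under them. Origin: mid-track at table height. Open end x = -80 mm; block's face x = +66, so stamp origin is fully home at x = +40, y = 0.
- stamp_blue: A stamp of the same size and make with a blue handle, standing on the table: leave alone. Origin: centre of its underside.
- stamp_green: A stamp of the same size and make with a green handle, parked in a like track with green block and stripes: leave alone. Origin: centre of its underside. Its track is in line with the stamp's x axis, from 116 mm behind it (open end, -x) to 44 mm ahead.

How it is judged:
By the outcome, as a careful person would: the job done as asked, in the order asked, and still so for the second after the job is handed in, with the robot touching nothing.
It also fails if it takes over 43 s, if anything falls off the work surface, if the arm or the gripper's body presses on something with over 40 N, if the wrist force passes 120 N, or if a joint passes its speed limit or range.

## Working session

There is one attempt and no reset: what is moved stays moved. The work goes in short steps, Python scripts to look and compute and a shell command to move; the robot and the scene stay as the last step left them, time stands still between calls to the robot, and variables do not carry over. Pictures are saved under pics/ and viewed, at most 11 in all, crops included, and the job is handed in when it is done.

```bash
ls; mkdir -p pics; python3 - <<'E'
from plant import r,cams
import cv2,json
s=r.get_state();print(s)
for n in("top","scene"):
    d=cams.snapshot(n);cv2.imwrite(f"pics/{n}0.png",d["img"][:,:,::-1]);print({k:(v.tolist() if hasattr(v,'tolist') else v) for k,v in d.items() if k!="img"})
E
```

```text
pics
{'clock': 0.0, 'q': array([ 1.28481181,  0.68993448, -0.19448383,  1.5663109 ,  0.15730904,
        0.90249766, -0.21511801]), 'qd': array([ 0.00024238, -0.00045099,  0.0003249 , -0.0006837 ,  0.00097125,
        0.00042507,  0.00020272]), 'joint_torque': array([ 4.11385063e-04, -5.27562833e+01, -1.26629680e+00, -1.53429419e+01,
       -5.25323243e-02,  6.61979182e-03,  1.84155379e-04]), 'tool_pos': array([ 0.19619555, -0.59270056,  0.20324904]), 'eef_rot': array([ 9.87240505e-01,  1.59233822e-01, -2.17409723e-04, -8.52974611e-04]), 'contact_force': array([ 1.10270614, -0.09599512, -0.14933861]), 'moment': array([ 0.0197011 , -0.01257748, -0.00646569]), 'finger_force': 0.0, 'opening': 1.0012291413100851}
{'camera_matrix': [[541.6903416362595, 0.0, 316.35603869664703], [0.0, 541.6903416362595, 239.08030363185634], [0.0, 0.0, 1.0]], 'camera_from_world': [[0.010071583871479018, -0.9998862928757932, 0.011223391529456608, -0.04205156146544159], [0.9954023152307016, 0.011094305012892674, 0.09513751746624449, -0.5534893984626147], [-0.09525121538163611, 0.010213604426676133, 0.9954008681194408, -0.9378284465391885], [0.0, 0.0, 0.0, 1.0]]}
{'camera_matrix': [[438.0109012778732, 0.0, 314.43595563443273], [0.0, 438.0109012778732, 236.21650016173763], [0.0, 0.0, 1.0]], 'camera_from_world': [[0.1331302891960277, 0.9910896760796633, 0.004192859035317912, -0.019034355734520177], [-0.6612589839720288, 0.08567224107215056, 0.7452495040091976, 0.3194327594000611], [0.7382498778969503, -0.10198784769757298, 0.6667725224596125, -1.3070193426905024], [0.0, 0.0, 0.0, 1.0]]}
```

View pics/top0.png

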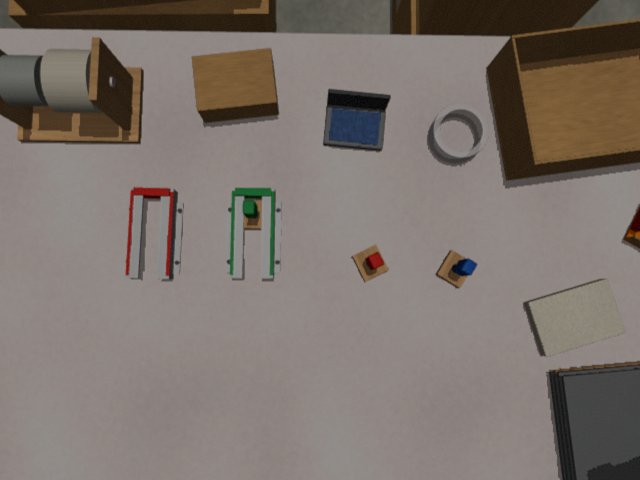

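View pics/scene0.png

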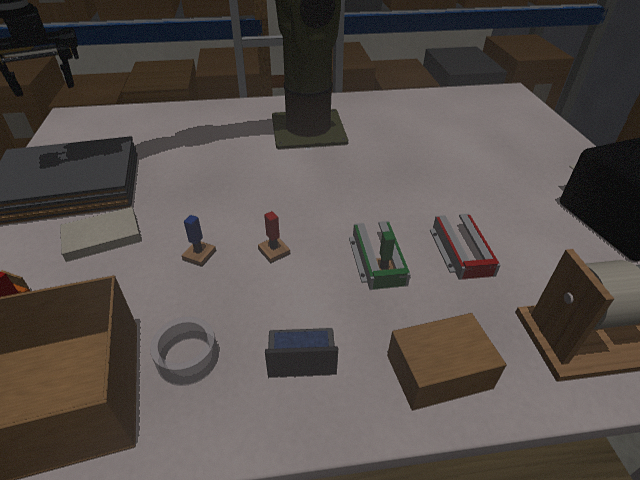

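The top view shows the red stamp at about (371,263), blue at (457,269), green in its track at (252,210), and the red track at (127–182, 188–280) with its open end towards the robot. I'll enlarge the red stamp and red track.

```bash
python3 - <<'E'
import cv2,numpy as np
a=cv2.imread("pics/top0.png")
A=cv2.resize(a[180:290,110:195],None,fx=5,fy=5,interpolation=cv2.INTER_CUBIC)
B=cv2.resize(a[235:290,345:397],None,fx=7,fy=7,interpolation=cv2.INTER_CUBIC)
o=np.zeros((550,A.shape[1]+B.shape[1],3),np.uint8);o[:,:A.shape[1]]=A;o[:B.shape[0],A.shape[1]:]=B
print(o.shape,A.shape);cv2.imwrite("pics/crop.png",o)
E
```

```text
(550, 789, 3) (550, 425, 3)
```

View pics/crop.png

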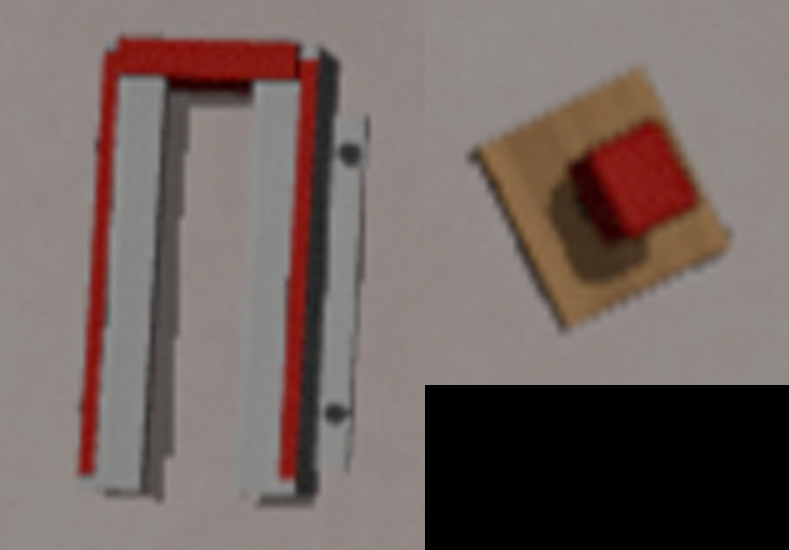

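The crop shows the red stamp's base corners and handle top, and the track's wall stripes, lips and block. I'll convert these to world coordinates and check sizes.

```bash
cat > h.py <<'E'
import numpy as np
def ray(d,px,z):
    K,T=d["camera_matrix"],d["camera_from_world"]
    v=np.linalg.solve(K,[px[0],px[1],1.]);v=np.array([v[0],-v[1],-v[2]])
    R,t=T[:3,:3],T[:3,3];c=-R.T@t;w=R.T@v
    return c+w*(z-c[2])/w[2]
def proj(d,p):
    p=d["camera_from_world"]@np.r_[p,1];u=d["camera_matrix"]@[p[0],-p[1],-p[2]];return u[:2]/u[2]
E
python3 - <<'E'
from plant import r,cams
from h import *
np.set_printoptions(precision=4,suppress=True)
d=cams.snapshot("top")
A=lambda x,y:(x/5+110-.4,y/5+180-.4)
B=lambda x,y:((x-425)/7+345-.43,y/7+235-.43)
w=lambda P,z:np.array([ray(d,p,z)[:2] for p in P])
b=w([B(478,150),B(640,70),B(730,240),B(565,328)],.014)
print("base",b,b.mean(0)); 
for i in range(4):
    e=b[(i+1)%4]-b[i];print(np.hypot(*e),np.degrees(np.arctan2(e[1],e[0])))
h=w([B(585,155),B(655,122),B(697,200),B(630,240)],.098);print("handle",h.mean(0),h)
for i in range(4):
    e=h[(i+1)%4]-h[i];print(np.hypot(*e),np.degrees(np.arctan2(e[1],e[0])))
t=w([A(105,52),A(78,475),A(319,60),A(296,480)],.032);print("stripe outer",t)
l=w([A(166,78),A(140,490),A(253,82),A(241,493)],.032);print("slot",l)
k=w([A(119,38),A(297,42),A(119,74),A(297,80)],.038);print("block",k)
for e in(t[0]-t[1],t[2]-t[3],l[0]-l[1],l[2]-l[3],k[0]-k[1]):print(np.hypot(*e),np.degrees(np.arctan2(e[1],e[0])))
E
```

```text
base [[ 0.5252 -0.101 ]
 [ 0.5463 -0.1427]
 [ 0.5028 -0.1659]
 [ 0.4798 -0.1235]] [ 0.5136 -0.1333]
0.04674592271390046 -63.16157236505816
0.049305678375059864 -152.03446976086215
0.048190132418491294 118.45771089438398
0.05065994269753283 26.323703673672473
handle [ 0.5133 -0.1331] [[ 0.5189 -0.1197]
 [ 0.5268 -0.1362]
 [ 0.5086 -0.1461]
 [ 0.499  -0.1303]]
0.018291695660256138 -64.23554563286339
0.02074148991054183 -151.61397544433328
0.018418568981745723 121.23394408781704
0.022493601379251216 28.072032156077544
stripe outer [[0.6374 0.2952]
 [0.4871 0.2983]
 [0.6355 0.2192]
 [0.4862 0.222 ]]
slot [[0.6283 0.2732]
 [0.4821 0.2764]
 [0.6272 0.2423]
 [0.4814 0.2411]]
block [[0.6414 0.2885]
 [0.6407 0.2257]
 [0.6285 0.2879]
 [0.6271 0.2252]]
0.1503190681020173 -1.1553031785839762
0.14931185677758713 -1.0760612702892633
0.14624211197187872 -1.2405591984421
0.1458297210597714 0.4962252229468846
0.06282991301220382 89.3921224279221
```

Sizes agree with what is given: base about 50 x 47 (52 x 48), wall span 76, block depth 14, and the handle centre sits over the base centre.
- **Stamp:** (0.5135, -0.1332), yaw 27.4°.
- **Track:** yaw about -0.8°, home near (0.602, 0.258).

Next I'll work out the move in tool axes.

```bash
cat >> h.py <<'E'
from scipy.spatial.transform import Rotation as Ro
def delta(p,yaw):
    """tool-axis shift (mm), and rotvec (deg) to reach TCP p, tool x at yaw (deg), tool down"""
    from plant import r
    s=r.get_state();R=Ro.from_quat(s["eef_rot"])
    G=Ro.from_euler("z",yaw,degrees=True)*Ro.from_euler("x",180,degrees=True)
    print("t",round(s["clock"],2),"pos",s["tool_pos"].round(4),"yaw",Ro.as_euler(R,"ZYX",degrees=True).round(2),"F",s["contact_force"].round(1),"op",round(s["opening"],3),"ff",round(s["finger_force"],1))
    print("shift",(R.inv().apply(np.array(p)-s["tool_pos"])*1e3).round(1),"turn",(R.inv()*G).as_rotvec(degrees=True).round(2))
E
python3 -c "
from h import *
delta([.5135,-.1332,.16],27.4)"
```

```text
t 0.15 pos [ 0.1963 -0.5928  0.2034] yaw [ 1.8320e+01  1.0000e-02 -1.7992e+02] F [ 0.2 -0.1 -0.6] op 1.001 ff 0.0
shift [ 445.6 -336.6   43.8] turn [-0.08 -0.   -9.08]
```

```bash
python3 -m pendant '[[-1,[25,-19,0],[0,0,0]],[-1,[40,-30,0],[0,0,0]],[-1,[40,-30,0],[0,0,0]],[-1,[40,-30,0],[0,0,0]],[-1,[40,-30,0],[0,0,0]],[-1,[40,-30,0],[0,0,0]],[-1,[40,-30,0],[0,0,0]],[-1,[40,-30,0],[0,0,0]]]'; python3 -m pendant '[[-1,[40,-30,0],[0,0,0]],[-1,[40,-30,0],[0,0,0]],[-1,[35,-27,0],[0,0,0]],[-1,[25,-20,0],[0,0,0]],[-1,[0,0,20],[0,0,-4]],[-1,[0,0,15],[0,0,-5]],[-1,[0,0,0],[0,0,0]],[-1,[0,0,0],[0,0,0]]]'
python3 -c "
from h import *
from plant import cams
import cv2
delta([.5135,-.1332,.05],27.4)
d=cams.snapshot('wrist');cv2.imwrite('pics/w1.png',d['img'][:,:,::-1]);print(d['tool_from_camera'],d['camera_matrix'])"
```

```text
clock: 1.15
tool_pos: [0.4148, -0.2786, 0.2039]
eef_rot: [0.987, 0.159, -0.0, -0.0]
contact_force: [0.2, -0.7, 0.5]
opening: 1.0
finger_force: 0.0
clock: 2.15
tool_pos: [0.5136, -0.1346, 0.1694]
eef_rot: [0.972, 0.235, 0.0, 0.0]
contact_force: [-0.6, -0.1, 1.1]
opening: 0.997
finger_force: 0.0
t 2.15 pos [ 0.5136 -0.1346  0.1694] yaw [ 2.7230e+01 -3.0000e-02  1.7998e+02] F [-0.6 -0.1  1.1] op 0.997 ff 0.0
shift [  0.5  -1.4 119.4] turn [ 0.02 -0.03 -0.17]
[[-3.72315132e-04  9.56142123e-01  2.92902890e-01  7.55975342e-02]
 [ 9.99999720e-01  5.45900569e-04 -5.10898003e-04 -9.24387088e-04]
 [-6.48386955e-04  2.92902618e-01 -9.56142059e-01 -1.80342528e-01]
 [ 0.00000000e+00  0.00000000e+00  0.00000000e+00  1.00000000e+00]] [[342.80771757   0.         314.80052655]
 [  0.         342.80771757 238.00799427]
 [  0.           0.           1.        ]]
```

View pics/w1.png

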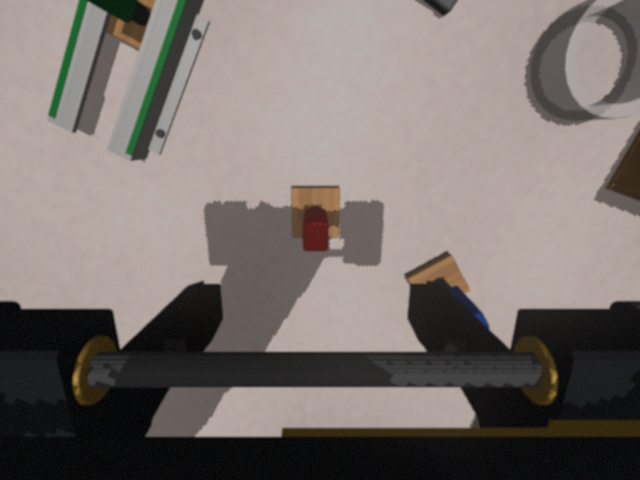

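The wrist view shows the stamp's handle at (315,230) squarely between the fingers. The blue base at (440,270) lies outside them. Descend with the fingers part closed.

```bash
python3 -m pendant '[[-0.3,[0.5,-1.4,5],[0,0,0]],[-0.3,[0,0,15],[0,0,0]],[-0.3,[0,0,20],[0,0,0]],[-0.3,[0,0,20],[0,0,0]],[-0.3,[0,0,20],[0,0,0]],[-0.3,[0,0,20],[0,0,0]],[-0.3,[0,0,14],[0,0,0]],[-0.3,[0,0,5],[0,0,0]]]' 25; python3 -m pendant '[[-0.3,[0,0,0],[0,0,0]],[1,[0,0,0],[0,0,0]],[1,[0,0,0],[0,0,0]],[1,[0,0,0],[0,0,0]],[1,[0,0,0],[0,0,0]],[1,[0,0,0],[0,0,0]],[1,[0,0,0],[0,0,0]],[1,[0,0,0],[0,0,0]]]' 25
```

```text
clock: 3.2
tool_pos: [0.5125, -0.1328, 0.0489]
eef_rot: [0.972, 0.236, -0.001, -0.0]
contact_force: [-0.1, 0.2, 0.4]
opening: 0.653
finger_force: 0.0
clock: 4.2
tool_pos: [0.5133, -0.1331, 0.0501]
eef_rot: [0.972, 0.236, 0.0, 0.0]
contact_force: [0.3, 0.3, 1.6]
opening: 0.223
finger_force: 25.0
```

Gripped at 19.6 mm, which matches the 20 mm handle. Lift and turn.

```bash
python3 -m pendant '[[1,[0,0,-10],[0,0,0]],[1,[0,0,-15],[0,0,0]],[1,[0,0,-15],[0,0,7]],[1,[0,0,0],[0,0,8]],[1,[0,0,0],[0,0,8]],[1,[0,0,0],[0,0,5.2]],[1,[0,0,0],[0,0,0]],[1,[0,0,0],[0,0,0]]]' 35; python3 -c "
from h import *
delta([.42,.2603,.09],-.8)"
```

```text
clock: 5.2
tool_pos: [0.5132, -0.1329, 0.0905]
eef_rot: [1.0, -0.007, 0.0, -0.0]
contact_force: [0.5, 0.5, -1.5]
opening: 0.223
finger_force: 34.9
t 5.2 pos [ 0.5132 -0.1329  0.0905] yaw [-7.8000e-01 -3.0000e-02 -1.7999e+02] F [ 0.5  0.5 -1.5] op 0.223 ff 34.9
shift [ -98.6 -391.9    0.5] turn [-0.01 -0.03  0.02]
```

```bash
python3 -m pendant '[[1,[-20,-10,0],[0,0,0]],[1,[-40,-25,0],[0,0,0]],[1,[-28.6,-40,0],[0,0,0]],[1,[-10,-45,0],[0,0,0]],[1,[0,-45,0],[0,0,0]],[1,[0,-45,0],[0,0,0]],[1,[0,-45,0],[0,0,0]],[1,[0,-45,0],[0,0,0]]]' 35;python3 -m pendant '[[1,[0,-40,0],[0,0,0]],[1,[0,-30,0],[0,0,0]],[1,[0,-15,0],[0,0,0]],[1,[0,-7,0],[0,0,0]],[1,[0,0,0],[0,0,0]],[1,[0,0,0],[0,0,0]]]' 35; python3 - <<'E'
from h import *
from plant import cams
import cv2
delta([.42,.2603,.051],-.8)
o=[]
for n in("top","scene"):
    d=cams.snapshot(n);c=proj(d,[.49,.2603,.03]).astype(int);print(n,c)
    o.append(cv2.resize(d["img"][max(c[1]-75,0):c[1]+75,c[0]-100:c[0]+100,::-1],(400,300),interpolation=cv2.INTER_CUBIC))
w=cams.snapshot("wrist");cv2.imwrite('pics/raw_w2.png',w["img"][:,:,::-1]);o.append(cv2.resize(w["img"][:,:,::-1],(400,300)))
o.append(o[-1]*0)
cv2.imwrite("pics/m2.png",np.vstack([np.hstack(o[:2]),np.hstack(o[2:])]))
E
```

```text
clock: 6.2
tool_pos: [0.4192, 0.1702, 0.0902]
eef_rot: [1.0, -0.007, 0.0, -0.0]
contact_force: [0.3, 0.3, -2.1]
opening: 0.222
finger_force: 34.9
clock: 6.95
tool_pos: [0.4206, 0.2589, 0.09]
eef_rot: [1.0, -0.009, -0.0, 0.001]
contact_force: [0.5, -0.6, -1.5]
opening: 0.226
finger_force: 34.9
t 6.95 pos [0.4206 0.2589 0.09  ] yaw [-9.9000e-01  2.0000e-02  1.7993e+02] F [ 0.5 -0.6 -1.5] op 0.226 ff 34.9
shift [-0.6 -1.4 39. ] turn [ 0.07  0.02 -0.19]
top [147 273]
scene [454 217]
```

View pics/m2.png

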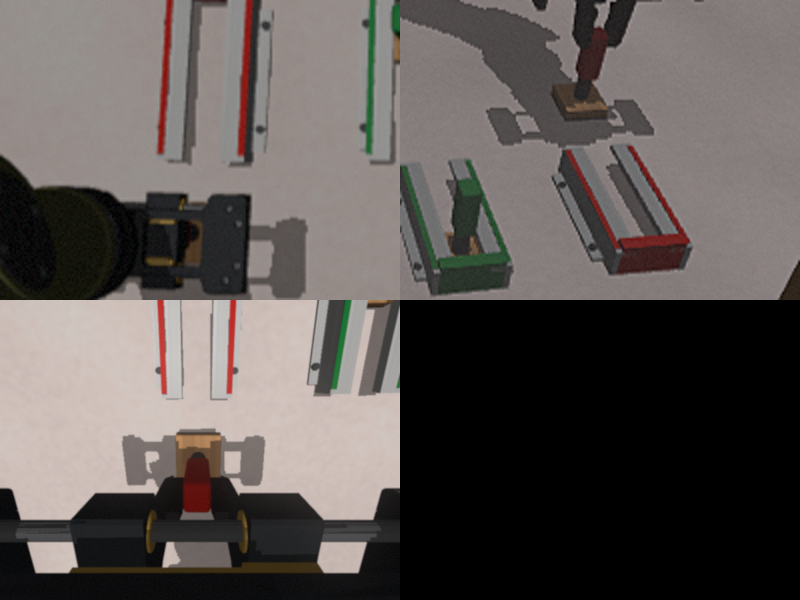

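The stamp hangs straight in front of the open end, at wrist tile (198,450), with the slot edges at columns 182 and 211. I'll refine lateral offset and yaw from the wrist image's red stripes.

```bash
python3 - <<'E'
from h import *
from plant import r,cams
import cv2
s=r.get_state();d=cams.snapshot("wrist")
hsv=cv2.cvtColor(d["img"],cv2.COLOR_RGB2HSV)
m=((hsv[...,0]<8)|(hsv[...,0]>172))&(hsv[...,1]>140)&(hsv[...,2]>50)
K,T=d["camera_matrix"],d["tool_from_camera"];R=Ro.from_quat(s["eef_rot"]).as_matrix()
def w(u,v,z):
    c=R@T[:3,3]+s["tool_pos"];q=np.linalg.solve(K,[u,v,1]);q=R@T[:3,:3]@[q[0],-q[1],-q[2]]
    return c+q*(z-c[2])/q[2]
L,Q=[],[]
for v in range(5,140,5):
    c=np.where(m[v,200:420])[0]+200
    if len(c)<4 : continue
    L.append(w(c.min()-.5,v,.032)[:2]);Q.append(w(c.max()+.5,v,.032)[:2])
L,Q=map(np.array,(L,Q))
for a in(L,Q,(L+Q)/2):
    f=np.polyfit(a[:,0],a[:,1],1);print(len(a),"yaw",np.degrees(np.arctan(f[0])).round(2),"y@.48,.56,.60",np.polyval(f,[.48,.56,.60]).round(4),a[:,0].min().round(3),a[:,0].max().round(3))
print("width",(L-Q)[:,1].mean())
delta([.42,.2603,.051],-.8)
E
```

```text
27 yaw -1.13 y@.48,.56,.60 [0.2966 0.2951 0.2943] 0.495 0.57
27 yaw -1.13 y@.48,.56,.60 [0.2217 0.2201 0.2194] 0.494 0.569
27 yaw -1.13 y@.48,.56,.60 [0.2592 0.2576 0.2568] 0.495 0.57
width 0.07490468735059004
t 7.15 pos [0.4207 0.2597 0.09  ] yaw [ -0.94   0.   179.98] F [-0.2 -0.2 -1.6] op 0.22 ff 34.9
shift [-0.7 -0.6 39. ] turn [ 0.02  0.   -0.14]
```

```bash
python3 -m pendant '[[1,[0,-0.8,10],[0,0,0.15]],[1,[0,0,14],[0,0,0]],[1,[0,0,10],[0,0,0]],[1,[0,0,5],[0,0,0]],[1,[0,0,0],[0,0,0]],[1,[0,0,0],[0,0,0]]]' 35; python3 -c "
from h import *
delta([.602,.2570,.0505],-1.1)"
```

```text
clock: 7.9
tool_pos: [0.4206, 0.2614, 0.0509]
eef_rot: [1.0, -0.009, 0.0, -0.0]
contact_force: [-0.0, -0.5, -1.8]
opening: 0.223
finger_force: 35.0
t 7.9 pos [0.4206 0.2614 0.0509] yaw [-1.0200e+00 -1.0000e-02 -1.7999e+02] F [-0.  -0.5 -1.8] op 0.223 ff 35.0
shift [181.4   1.2   0.5] turn [-0.01 -0.01  0.08]
```

```bash
python3 -m pendant '[[1,[10,0.8,0],[0,0,0.08]],[1,[15,0,0],[0,0,0]],[1,[15,0,0],[0,0,0]],[1,[15,0,0],[0,0,0]],[1,[15,0,0],[0,0,0]],[1,[15,0,0],[0,0,0]],[1,[15,0,0],[0,0,0]],[1,[0,0,0],[0,0,0]]]' 35; python3 - <<'E'
from h import *
from plant import cams
import cv2
delta([.602,.2570,.0505],-1.1)
o=[]
w=cams.snapshot("wrist")["img"][:,:,::-1];o.append(cv2.resize(w[150:450,200:440],(480,600)))
d=cams.snapshot("scene");c=proj(d,[.54,.258,.04]).astype(int)
o.append(cv2.resize(d["img"][c[1]-75:c[1]+75,c[0]-40:c[0]+40,::-1],(320,600),interpolation=cv2.INTER_CUBIC))
cv2.imwrite("pics/m3.png",np.hstack(o))
E
```

```text
clock: 8.9
tool_pos: [0.5229, 0.258, 0.0511]
eef_rot: [1.0, -0.011, 0.001, -0.0]
contact_force: [-0.4, -0.4, -1.9]
opening: 0.225
finger_force: 35.0
t 8.9 pos [0.5229 0.258  0.0511] yaw [-1.2100e+00 -1.5000e-01 -1.7999e+02] F [-0.4 -0.4 -1.9] op 0.225 ff 35.0
shift [79.1 -0.7  0.9] turn [-0.01 -0.15 -0.11]
```

View pics/m3.png

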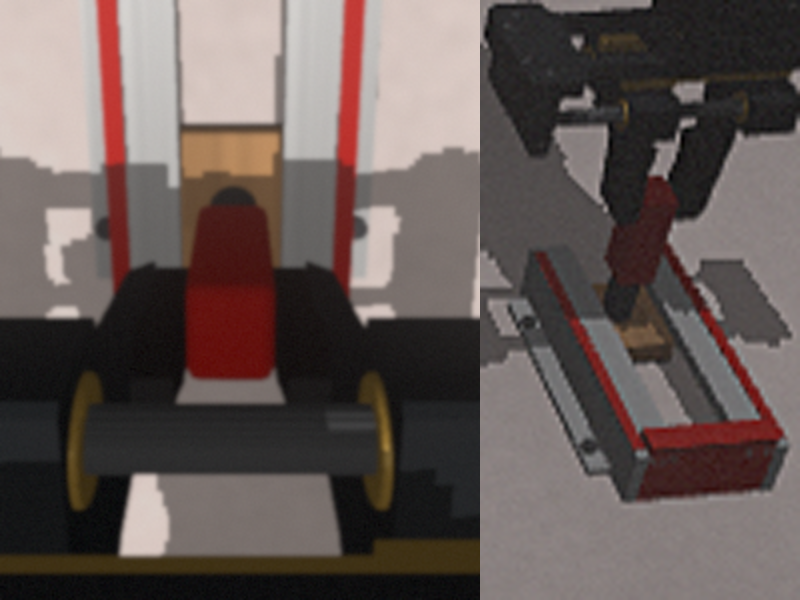

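The base is under both lips. The neck, at column 233, is centred in the slot (181–283) with no side force. Advance, then creep into contact.

```bash
python3 -m pendant '[[1,[8,-0.5,0.7],[0,0,0]],[1,[14,0,0],[0,0,0]],[1,[14,0,0],[0,0,0]],[1,[14,0,0],[0,0,0]],[1,[12,0,0],[0,0,0]],[1,[8,0,0],[0,0,0]],[1,[2,0,0],[0,0,0]],[1,[0,0,0],[0,0,0]]]' 35; python3 -m pendant '[[1,[1,0,0],[0,0,0]],[1,[1,0,0],[0,0,0]],[1,[1,0,0],[0,0,0]],[1,[0,0,0],[0,0,0]]]'
```

```text
clock: 10.0
tool_pos: [0.5658, 0.2575, 0.0474]
eef_rot: [1.0, -0.007, -0.025, 0.004]
contact_force: [-42.0, -1.6, 26.5]
opening: 0.221
finger_force: 35.0
clock: 10.5
tool_pos: [0.5668, 0.2575, 0.0471]
eef_rot: [1.0, -0.007, -0.027, 0.004]
contact_force: [-44.1, -1.9, 27.1]
opening: 0.217
finger_force: 35.0
```

It stopped about 36 mm short, with -42 N in x and a slight tilt. Look before doing anything else.

```bash
python3 - <<'E'
from h import *
from plant import cams,r
import cv2
delta([.602,.2570,.0505],-1.1);s=r.get_state();print(s["moment"],s["q"].round(3),s["qd"].round(3),s["joint_torque"].round(1))
o=[]
w=cams.snapshot("wrist")["img"][:,:,::-1];o.append(cv2.resize(w[100:400,200:400],(400,600),interpolation=cv2.INTER_CUBIC))
d=cams.snapshot("scene");c=proj(d,[.57,.258,.06]).astype(int)
o.append(cv2.resize(d["img"][c[1]-75:c[1]+75,c[0]-50:c[0]+50,::-1],(400,600),interpolation=cv2.INTER_CUBIC))
cv2.imwrite("pics/m4.png",np.hstack(o))
E
```

```text
t 10.5 pos [0.5668 0.2575 0.0471] yaw [ -0.81   3.12 179.51] F [-44.1  -1.9  27.1] op 0.217 ff 35.0
shift [35.   0.  -5.3] turn [0.5  3.11 0.3 ]
[-0.40193592  9.65918096 -0.10755578] [-0.561  0.919  0.133  1.635 -0.203  0.655 -1.897] [-0.    -0.002 -0.     0.002  0.    -0.003  0.001] [ 10.2 -50.6  13.4 -30.3   2.4 -14.1   0. ]
```

View pics/m4.png

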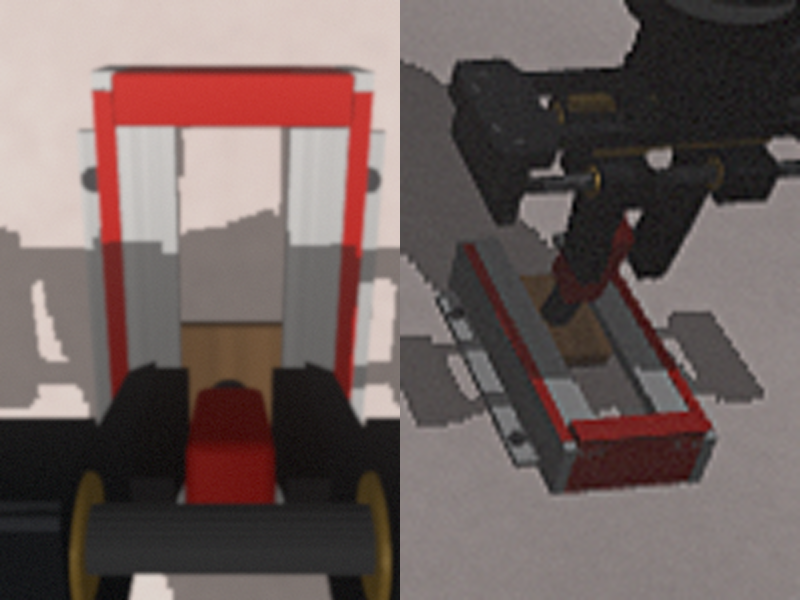

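The stamp has slipped and tilted in the grip. I'll solve its pose in the tool frame from the wrist rows in m4: base front edge at row 261, handle front-bottom edge at row 295, handle front-top edge at row 323.5.

```bash
cat >> h.py <<'E'
from scipy.optimize import least_squares
def stamp_pose(rows,pts,zg=50.):
    """pose of stamp in tool xz plane (mm, deg) from wrist image rows; pts (x,z) in stamp frame"""
    from plant import r,cams
    T=cams.snapshot("wrist")["tool_from_camera"]
    def f(q):
        a=np.radians(q[2]);o=[]
        for (x,z),v in zip(pts,rows):
            # stamp +z is tool -z ; q[2]>0 leans top toward tool +x
            X=q[0]+x*np.cos(a)+z*np.sin(a);Z=q[1]-(z*np.cos(a)-x*np.sin(a))
            p=np.linalg.inv(T)@[X/1e3,0,Z/1e3,1]
            o.append(238+342.8*(-p[1]/-p[2])-v)
        return o
    s=least_squares(f,[0,zg,0]);print("stamp in tool x,z mm, lean deg",s.x.round(1),"res",np.round(s.fun,1))
E
python3 -c "
from h import *
P=[(26,14),(12,42),(12,98)]
stamp_pose([212.5,252,292.5],P)
stamp_pose([261,295,323.5],P)"
```

```text
stamp in tool x,z mm, lean deg [ 11.7 -14.2   9.8] res [ 0.  0. -0.]
stamp in tool x,z mm, lean deg [-19.1  -3.8  18.1] res [-0.  0. -0.]
```

```bash
cat >> h.py <<'E'
def stamp_world(rows,pts,tool=None):
    """stamp x (m) and lean (deg, + = top towards +x) with lowest base edge on the table, from wrist rows"""
    from plant import r,cams
    s=r.get_state();T=cams.snapshot("wrist")["tool_from_camera"]
    R=Ro.from_quat(s["eef_rot"]).as_matrix();W=np.eye(4);W[:3,:3]=R;W[:3,3]=s["tool_pos"]
    if tool is not None: W=tool
    C=np.linalg.inv(W@T)
    def f(q):
        a=np.radians(q[1]*10);o=[];h=.026*abs(np.sin(a))
        for (x,z),v in zip(pts,rows):
            x,z=x/1e3,z/1e3
            p=C@[q[0]+x*np.cos(a)+z*np.sin(a),W[1,3],h+z*np.cos(a)-x*np.sin(a),1]
            o.append(238+342.8*(p[1]/p[2])-v)
        return o
    b=least_squares(f,[.55,0.]);print("tool z axis",W[:3,2].round(3),"stamp x",b.x[0].round(4),"lean",(b.x[1]*10).round(1),"res",np.round(b.fun,1))
E
python3 -c "
from h import *
stamp_world([261,295,323.5],[(26,14),(12,42),(12,98)])"
```

```text
tool z axis [-0.054 -0.008 -0.998] stamp x 0.5286 lean 15.8 res [ 1.5 -2.   0.5]
```

The stamp is at x≈0.529 and leans 15.8° forward, so its front edge is digging in and the rear of the base is caught under the lips. I'll ease the arm back to relieve the force, then let it stand up again and regrip lower and clear of the table.

```bash
python3 -m pendant '[[1,[-4,0,0],[0,0,0]],[1,[-4,0,0],[0,0,0]],[1,[-4,0,0],[0,0,0]],[1,[-4,0,0],[0,0,0]],[1,[0,0,0],[0,0,0]]]'
```

```text
clock: 11.38
tool_pos: [0.5663, 0.2575, 0.0478]
eef_rot: [1.0, -0.008, -0.012, 0.002]
contact_force: [-17.8, -1.5, 6.0]
opening: 0.222
finger_force: 35.0
```

```bash
python3 -m pendant '[[1,[-4,0,0],[0,0,0]],[1,[-3,0,0],[0,0,0]],[1,[0,0,0],[0,0,0]]]'; python3 -c "
from h import *
delta([.5286,.2582,.045],-1.1)"
```

```text
clock: 11.75
tool_pos: [0.5659, 0.2576, 0.0483]
eef_rot: [1.0, -0.009, -0.006, 0.001]
contact_force: [-8.9, -0.5, -2.7]
opening: 0.213
finger_force: 35.0
t 11.75 pos [0.5659 0.2576 0.0483] yaw [ -1.02   0.71 179.82] F [-8.9 -0.5 -2.7] op 0.213 ff 35.0
shift [-37.2   0.    3.8] turn [0.18 0.71 0.08]
```

```bash
python3 -m pendant '[[1,[-4,0,0],[0,0,0]],[1,[-4,0,0],[0,0,0]],[1,[-4,0,0],[0,0,0]],[1,[-4,0,0],[0,0,0]],[1,[0,0,0],[0,0,0]]]'; python3 -m pendant '[[0.3,[0,0,0],[0,0,0]],[0.3,[0,0,0],[0,0,0]],[0.1,[0,0,0],[0,0,0]],[0.1,[0,0,0],[0,0,0]],[0.1,[0,0,0],[0,0,0]]]'; python3 - <<'E'
from h import *
from plant import cams
import cv2
delta([.5286,.2582,.045],-1.1)
o=[]
w=cams.snapshot("wrist")["img"][:,:,::-1];o.append(cv2.resize(w[100:400,200:400],(400,600),interpolation=cv2.INTER_CUBIC))
d=cams.snapshot("scene");c=proj(d,[.57,.258,.06]).astype(int)
o.append(cv2.resize(d["img"][c[1]-75:c[1]+75,c[0]-50:c[0]+50,::-1],(400,600),interpolation=cv2.INTER_CUBIC))
cv2.imwrite("pics/m5.png",np.hstack(o))
E
```

```text
clock: 12.38
tool_pos: [0.5563, 0.2585, 0.0504]
eef_rot: [1.0, -0.01, 0.0, -0.0]
contact_force: [0.6, -0.1, -2.2]
opening: 0.212
finger_force: 35.0
clock: 13.0
tool_pos: [0.5565, 0.2584, 0.0503]
eef_rot: [1.0, -0.01, 0.0, 0.0]
contact_force: [0.2, -0.1, 0.9]
opening: 0.449
finger_force: 0.0
t 13.0 pos [0.5565 0.2584 0.0503] yaw [ -1.1  -0.  180. ] F [ 0.2 -0.1  0.9] op 0.449 ff 0.0
shift [-27.9   0.7   5.3] turn [ 0. -0. -0.]
```

View pics/m5.png

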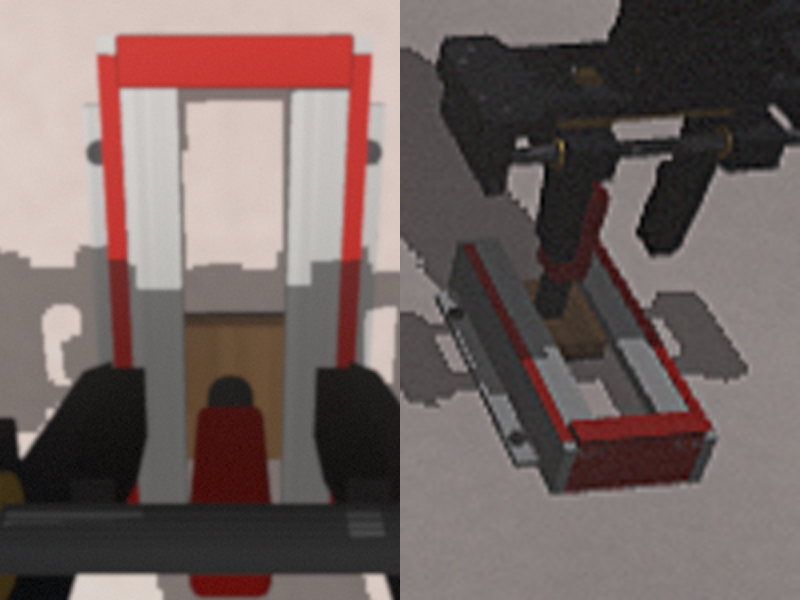

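The stamp is standing free in the track. I'll get its x and lean from the wrist rows: base front 256.5, base rear about 330, handle front bottom about 304.

```bash
python3 -c "
from h import *
stamp_world([256.5,330],[(26,14),(-26,14)])
stamp_world([256.5,304,330],[(26,14),(12,42),(-26,14)])
delta([.527,.2584,.045],-1.1)"
```

```text
tool z axis [-0. -0. -1.] stamp x 0.5245 lean 8.7 res [-0.  0.]
tool z axis [ 0. -0. -1.] stamp x 0.5253 lean -3.8 res [ 4.7 -2.1 -2.9]
t 13.2 pos [0.5565 0.2584 0.0503] yaw [ -1.1    0.   179.99] F [ 0.4  0.5 -0. ] op 0.448 ff 0.0
shift [-29.5   0.5   5.3] turn [ 0.01  0.   -0.  ]
```

```bash
python3 -m pendant '[[0.1,[-8,0,0],[0,0,0]],[0.1,[-10,0,0],[0,0,0]],[0.1,[-9,0,0],[0,0,0]],[0.1,[-4,0,3],[0,0,0]],[0.1,[0,0,3],[0,0,0]],[0.1,[0,0,0],[0,0,0]],[1,[0,0,0],[0,0,0]],[1,[0,0,0],[0,0,0]]]' 50; python3 -m pendant '[[1,[0,0,0],[0,0,0]],[1,[0,0,0],[0,0,0]],[1,[0,0,-2],[0,0,0]],[1,[0,0,-3],[0,0,0]],[1,[0,0,0],[0,0,0]],[1,[0,0,0],[0,0,0]]]' 50; python3 - <<'E'
from h import *
from plant import cams
import cv2
delta([.602,.2570,.049],-1.1)
o=[]
w=cams.snapshot("wrist")["img"][:,:,::-1];o.append(cv2.resize(w[100:400,200:400],(400,600),interpolation=cv2.INTER_CUBIC))
d=cams.snapshot("scene");c=proj(d,[.57,.258,.06]).astype(int)
o.append(cv2.resize(d["img"][c[1]-75:c[1]+75,c[0]-50:c[0]+50,::-1],(400,600),interpolation=cv2.INTER_CUBIC))
cv2.imwrite("pics/m6.png",np.hstack(o))
E
```

```text
clock: 14.2
tool_pos: [0.5258, 0.2589, 0.0443]
eef_rot: [1.0, -0.01, 0.0, 0.0]
contact_force: [0.4, 0.6, 0.3]
opening: 0.246
finger_force: 0.0
clock: 14.95
tool_pos: [0.5254, 0.259, 0.0493]
eef_rot: [1.0, -0.01, -0.0, 0.0]
contact_force: [0.3, 0.2, -1.5]
opening: 0.223
finger_force: 50.0
t 14.95 pos [0.5254 0.259  0.0493] yaw [ -1.1   0.  180. ] F [ 0.3  0.2 -1.5] op 0.223 ff 50.0
shift [76.6  0.5  0.3] turn [ 0.  0. -0.]
```

View pics/m6.png

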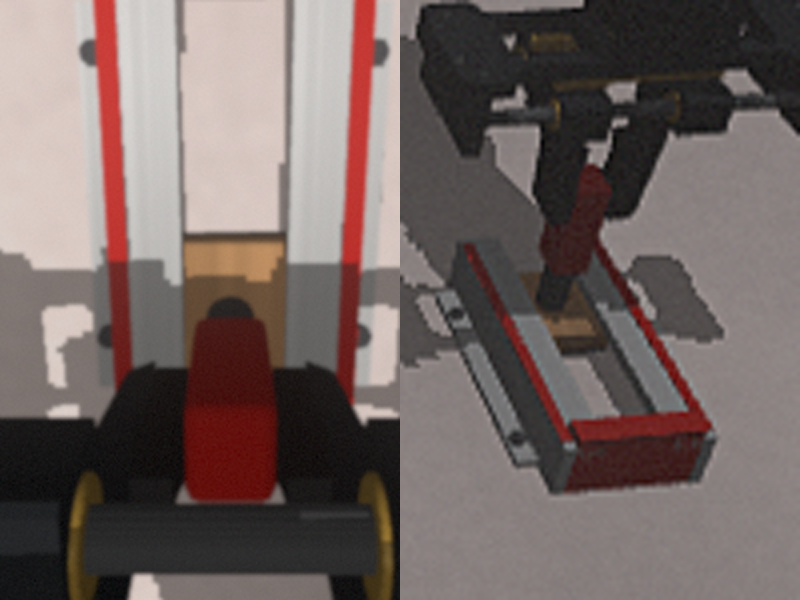

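Upright in the grip again and lifted 5 mm, with the stamp centre about 2–3 mm behind the TCP. Advance gently, checking forces.

```bash
python3 -m pendant '[[1,[3,0.4,0],[0,0,0]],[1,[5,0,0],[0,0,0]],[1,[5,0,0],[0,0,0]],[1,[5,0,0],[0,0,0]],[1,[0,0,0],[0,0,0]]]' 50
```

```text
clock: 15.68
tool_pos: [0.5441, 0.2581, 0.0493]
eef_rot: [1.0, -0.01, 0.0, 0.0]
contact_force: [0.3, 0.2, -1.7]
opening: 0.227
finger_force: 50.0
```

No contact, and the old sticking point is passed.

```bash
python3 -m pendant '[[1,[5,0,0],[0,0,0]],[1,[5,0,0],[0,0,0]],[1,[5,0,0],[0,0,0]],[1,[5,0,0],[0,0,0]],[1,[0,0,0],[0,0,0]]]' 50
```

```text
clock: 16.3
tool_pos: [0.5641, 0.2576, 0.0493]
eef_rot: [1.0, -0.01, 0.0, 0.0]
contact_force: [-0.5, 0.2, -1.4]
opening: 0.222
finger_force: 50.0
```

```bash
python3 -c "
from h import *
delta([.6045,.2570,.049],-1.1)"
```

```text
t 16.3 pos [0.5641 0.2576 0.0493] yaw [-1.13e+00 -4.00e-02  1.80e+02] F [-0.5  0.2 -1.4] op 0.222 ff 50.0
shift [40.4 -0.2  0.3] turn [ 0.   -0.04 -0.03]
```

```bash
python3 -m pendant '[[1,[6,0,0],[0,0,0]],[1,[6,0,0],[0,0,0]],[1,[6,0,0],[0,0,0]],[1,[6,0,0],[0,0,0]],[1,[4,0,0],[0,0,0]],[1,[2,0,2],[0,0,0]],[1,[0,0,2],[0,0,0]],[1,[0,0,0],[0,0,0]]]' 50
```

```text
clock: 17.3
tool_pos: [0.593, 0.2572, 0.045]
eef_rot: [1.0, -0.01, -0.0, 0.0]
contact_force: [0.5, -0.3, -1.3]
opening: 0.217
finger_force: 50.0
```

```bash
python3 -m pendant '[[1,[1.5,0,0],[0,0,0]],[1,[1.5,0,0],[0,0,0]],[1,[1.5,0,0],[0,0,0]],[1,[1.5,0,0],[0,0,0]],[1,[0,0,0],[0,0,0]]]' 50
```

```text
clock: 17.92
tool_pos: [0.5997, 0.2571, 0.0453]
eef_rot: [1.0, -0.01, 0.0, 0.0]
contact_force: [0.2, 0.1, -1.8]
opening: 0.224
finger_force: 50.0
```

```bash
python3 -m pendant '[[1,[1,0,0],[0,0,0]],[1,[1,0,0],[0,0,0]],[1,[1,0,0],[0,0,0]],[1,[0,0,0],[0,0,0]]]' 50
```

```text
clock: 18.42
tool_pos: [0.6026, 0.2571, 0.0453]
eef_rot: [1.0, -0.01, 0.0, 0.0]
contact_force: [1.3, 0.1, -2.1]
opening: 0.221
finger_force: 50.0
```

```bash
python3 -m pendant '[[1,[1,0,0],[0,0,0]],[1,[0.5,0,0],[0,0,0]],[1,[0,0,0],[0,0,0]]]' 50
```

```text
clock: 18.8
tool_pos: [0.604, 0.2571, 0.0453]
eef_rot: [1.0, -0.01, -0.0, 0.0]
contact_force: [1.2, -0.3, -1.6]
opening: 0.223
finger_force: 50.0
```

```bash
python3 -m pendant '[[1,[0.8,0,0],[0,0,0]],[1,[0.7,0,0],[0,0,0]],[1,[0,0,0],[0,0,0]]]' 50
```

```text
clock: 19.18
tool_pos: [0.6045, 0.2571, 0.0451]
eef_rot: [1.0, -0.01, -0.001, 0.0]
contact_force: [-2.7, -0.3, 0.3]
opening: 0.224
finger_force: 50.0
```

```bash
python3 -m pendant '[[1,[0.7,0,0],[0,0,0]],[1,[0.6,0,0],[0,0,0]],[1,[0,0,0],[0,0,0]]]' 50
```

```text
clock: 19.55
tool_pos: [0.605, 0.257, 0.045]
eef_rot: [1.0, -0.009, -0.002, 0.0]
contact_force: [-5.7, -0.6, 1.7]
opening: 0.225
finger_force: 50.0
```

Contact with the block at TCP x≈0.6045, as predicted. Ease the push, set down, nudge, release.

```bash
python3 -m pendant '[[1,[-1,0,0.4],[0,0,0]],[1,[0,0,0.4],[0,0,0]],[1,[0,0,0.3],[0,0,0]],[1,[0.4,0,0],[0,0,0]],[1,[0,0,0],[0,0,0]]]' 50
```

```text
clock: 20.18
tool_pos: [0.605, 0.2571, 0.0446]
eef_rot: [1.0, -0.01, -0.001, 0.0]
contact_force: [-6.9, -0.4, 5.5]
opening: 0.225
finger_force: 50.0
```

```bash
python3 -c "
from h import *
delta([.6045,.2570,.044],-1.1)"
```

```text
t 20.18 pos [0.605  0.2571 0.0446] yaw [-1.1000e+00  1.3000e-01  1.7999e+02] F [-6.9 -0.4  5.5] op 0.225 ff 50.0
shift [-0.5  0.1  0.6] turn [0.01 0.13 0.  ]
```

```bash
python3 -m pendant '[[1,[-0.5,0,0],[0,0,0]],[1,[0,0,0],[0,0,0]],[0.4,[0,0,0],[0,0,0]],[0.3,[0,0,0],[0,0,0]],[0,[0,0,0],[0,0,0]],[-0.1,[0,0,0],[0,0,0]],[-0.1,[0,0,0],[0,0,0]]]' 20; python3 -m pendant '[[-0.1,[0,0,-10],[0,0,0]],[-0.1,[0,0,-20],[0,0,0]],[-0.1,[0,0,-25],[0,0,0]],[-0.1,[0,0,-25],[0,0,0]],[-0.1,[0,0,-25],[0,0,0]],[-0.1,[0,0,-15],[0,0,0]],[-0.1,[0,0,0],[0,0,0]]]'; python3 - <<'E'
from h import *
from plant import cams
import cv2
delta([.6,.257,.16],-1.1)
o=[]
w=cams.snapshot("wrist")["img"][:,:,::-1];o.append(cv2.resize(w[120:420,200:400],(400,600),interpolation=cv2.INTER_CUBIC))
d=cams.snapshot("scene");c=proj(d,[.59,.258,.04]).astype(int)
o.append(cv2.resize(d["img"][c[1]-60:c[1]+60,c[0]-40:c[0]+40,::-1],(400,600),interpolation=cv2.INTER_CUBIC))
cv2.imwrite("pics/m7.png",np.hstack(o))
E
```

```text
clock: 21.05
tool_pos: [0.6058, 0.257, 0.0442]
eef_rot: [1.0, -0.01, 0.0, 0.0]
contact_force: [-0.1, 0.6, 0.7]
opening: 0.552
finger_force: 0.0
clock: 21.92
tool_pos: [0.6066, 0.2573, 0.166]
eef_rot: [1.0, -0.01, 0.001, -0.001]
contact_force: [0.8, 0.6, -0.6]
opening: 0.55
finger_force: 0.0
t 21.93 pos [0.6066 0.2573 0.166 ] yaw [-1.1100e+00 -1.7000e-01 -1.7992e+02] F [ 0.8  0.6 -0.6] op 0.55 ff 0.0
shift [-6.6  0.5  6. ] turn [-0.08 -0.17 -0.01]
```

View pics/m7.png

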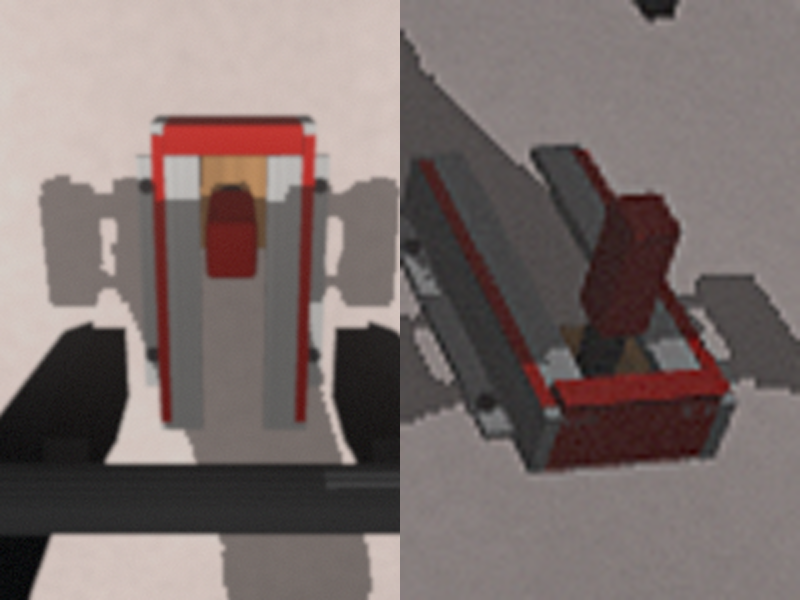

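The stamp stands upright against the block, centred in the slot: handle column 231, slot 203–265. I'll move the arm clear and verify the gap from the top camera.

```bash
python3 -m pendant '[[-0.1,[-15,0,-10],[0,0,0]],[-0.1,[-30,20,-10],[0,0,0]],[-0.1,[-35,40,0],[0,0,0]],[-0.1,[-35,50,0],[0,0,0]],[-0.1,[-35,50,0],[0,0,0]],[-0.1,[-20,50,0],[0,0,0]],[-0.1,[0,50,0],[0,0,0]],[-0.1,[0,30,0],[0,0,0]]]'; python3 - <<'E'
from h import *
from plant import cams
import cv2
delta([.6,.257,.16],-1.1)
d=cams.snapshot("top");a=d["img"][:,:,::-1]
cv2.imwrite("pics/m8.png",cv2.resize(a[180:255,115:195],None,fx=8,fy=8,interpolation=cv2.INTER_CUBIC))
for p in([.602,.257,.098],[.602,.257,.014],[.628,.2565,.014],[.628,.2565,0],[.628,.2565,.038]):print(p,((proj(d,np.array(p))-[115,180]+.44)*8).round())
E
```

```text
clock: 23.02
tool_pos: [0.4284, -0.0317, 0.1845]
eef_rot: [1.0, -0.011, -0.0, 0.0]
contact_force: [1.2, 0.5, -0.2]
opening: 0.55
finger_force: 0.0
t 23.02 pos [ 0.4284 -0.0317  0.1845] yaw [-1.2300e+00  5.0000e-02  1.7997e+02] F [ 1.2  0.5 -0.2] op 0.55 ff 0.0
shift [ 165.4 -292.3   24.2] turn [ 0.03  0.05 -0.13]
[0.602, 0.257, 0.098] [201. 196.]
[0.602, 0.257, 0.014] [318. 255.]
[0.628, 0.2565, 0.014] [324. 141.]
[0.628, 0.2565, 0] [342. 152.]
[0.628, 0.2565, 0.038] [293. 123.]
```

View pics/m8.png

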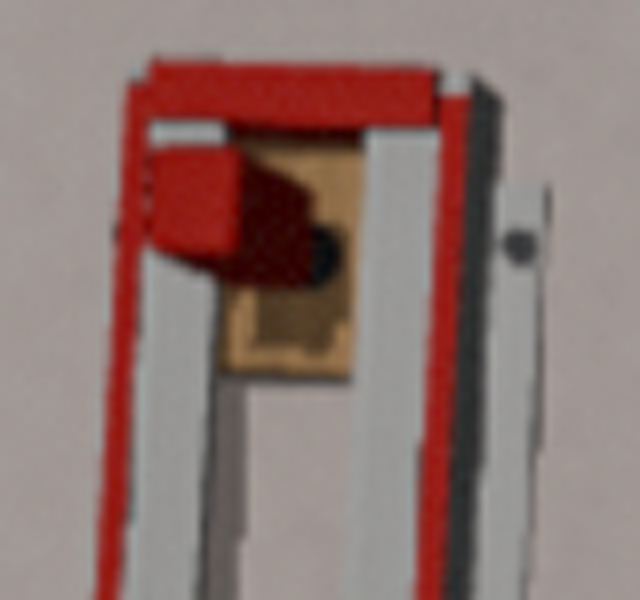

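The top view shows the base (rows 138–375) meeting the dark red block face at row 138 with no table visible between. The handle top at (197,198) is where an upright stamp fully home should be (201,196). Handing in.

```bash
python3 -c "
from plant import r
print(r.finish_job())"
```

```text
the job is handed in; nothing more can be done
None
```

The red stamp is in the red track, upright against the red block and released; on the way in it jammed and tilted once in the track (wrist force about 44 N), so I let it go, regripped it and slid it home, and I handed the job in at about 23 s with the blue and green stamps not approached.

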